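# Slide the specimen carrier home into its bench dock

### The job

Push the tall specimen carrier across the bench into its low aluminium dock until it stands fully home against the dock's back stop. Push it with the fingertips low near its base so that it slides upright: do not grasp it, lift it, tip it or rock it, and do not push it high up or by its handle. Leave the tube rack, the wash bottle and the tip box where they are.

Things in the scene. Friction and masses are not known exactly. Their poses are not given: they have to be found in the camera images.
- carrier: Tall white and grey box, 200 mm tall, 130 wide (y); black handle on top, to 236 mm. Base 90 deep (x), 60 tall, projecting 40 mm behind the 50 mm deep column. About 0.9 kg, loose before the dock's mouth, a little off line and turned. Slides at 4 to 8 N; tips if pushed above about 50 mm. Origin: centre of underside; z up, x towards the dock; flat back face of the base, to push, at x = -45 mm.
- dock: Low polished, slippery aluminium dock fixed to the bench, no floor. Origin: on the bench, centre of the underside of a carrier fully home; x points in, to the back stop (40 mm high, face at x = +45 mm), z up. Two side guides 22 mm high, 142 mm apart from x = +15 to +45 mm, then flaring outward at 25 degrees to about 185 mm apart at the mouth, x = -33 mm.
- tube_rack: Bystander: black tube rack with 12 empty holes, 100 x 125 x 45 mm high, loose. Origin: centre of its underside.
- wash_bottle: Bystander: white round bottle with a blue cap, 66 mm in diameter, 170 mm tall, loose. Origin: centre of its underside.
- tip_box: Bystander: greenish pipette-tip box with a clear lid, 88 x 123 x 80 mm high, loose. Origin: centre of its underside.
Not all that is in view belongs to the job. There is more than one size of the carrier; the one meant has the size given above. Of the things that look like the dock, take the one that is farthest to the robot's left at the start.

How it is judged (in metres and radians):
At the end, for the whole second after the job is handed in: The carrier stands upright and still on the bench in the dock, within 6 mm of the back stop, within 10 mm of its home position and within 0.07 rad (4 degrees) of square (x of carrier in the frame of dock between -0.006 and 0.006 m and horizontal distance between carrier and dock below 0.01 m and angle between the x axis of carrier and the x axis of dock, either way round below 0.07 rad and angle between carrier's own z axis and vertical below 0.03 rad and height (world z) of carrier below 0.005 m and linear speed of carrier below 0.01 m/s); the robot touches nothing.
It fails at once if the carrier tips or rocks more than 0.1 rad (angle between carrier's own z axis and vertical above 0.1 rad).
It fails at once if the carrier is lifted more than 10 mm (height (world z) of carrier above 0.01 m).
It fails at once if the fingers press on the carrier with the grasp point more than 90 mm above the bench (contact force between the fingers and carrier above 1 N and height (world z) of the grasp point above 0.09 m).
It fails at once if the tube rack, the wash bottle or the tip box is moved more than 15 mm (distance of any of tube_rack, wash_bottle, tip_box from where it was at the start of the episode above 0.015 m).
It also fails if it takes over 51 s, if anything falls off the work surface, if the arm or the gripper's body presses on something with over 40 N, if the wrist force passes 120 N, or if a joint passes its speed limit or range.

### The arm

A 6-joint arm with a two-finger parallel gripper is mounted at the origin on the work surface. World frame = base frame: x ahead of the robot, y to its left, z up, the work surface at z = 0. Lengths are in mm, angles in rad, forces in N, time in s.
With the tool pointing down it reaches from about 300 to 750 mm from the base axis. Payload 8.5 kg.
Tool frame: the origin (TCP) lies midway between the tips of the shut fingers; the grasp point (between the pads) lies robot.grasp_offset behind it (robot.grasp_offset is the distance from the TCP to the grasp point, in mm); z points along the fingers, y is the line along which they close (so a half turn about z gives the same grasp; the last joint's range is limited). The gripper opens to 85 mm and grips with 20 to 120 N. Pads are 22 mm wide; open, the fingers measure 114 mm over their backs; the gripper's body (76 mm by 85 mm) begins 54 mm behind the grasp point. The pads swing forward as they close: fully open they stand 13 mm farther back than shut.
Start: joints at [0.928, 0.381, 1.297, -0, 1.464, -0.215], TCP at [228.168, 500.42, 231.322] pointing down, gripper open.
Joint ranges: [-3.11, 3.11], [-0.89, 2.33], [0.22, 2.48], [-1.42, 4.56], [0.17, 2.85], [-2.88, 2.88]. Speed limits (rad/s): [2.39, 2.39, 3.14, 3.14, 3.14, 3.14].

### API

Orientations are given as [roll, pitch, yaw] about the fixed x, y, z axes, in that order (R = Rz(yaw) Ry(pitch) Rx(roll)).
In Python, from rig import robot, eyes, finder gives the robot as it stands.
- The arm moves only by the tool drive_tool, never from a script. Its argument "plan" is a list of rows, each a list of 2 entries, a list of its own where there are three numbers: the shift along the world's x, y, z in m, then the turn about the world's z in degrees. A call has 1 to 20 rows; each row is the pose to reach, as a shift and turn from the pose commanded when the call began; what a row does not reach only later rows make up. A row lasts 1/12 s, in which the tool goes at most 41.7 mm and 7.16 degrees, less where a joint would pass 70% of its speed; a pose out of reach is approached as far as the arm can. A call with a gripper value outside its range is refused whole. "jaw" is the closure, from 0 (fully open) to 1 (shut), set as the call begins (left out, the last holds). The fingers move at their own pace and stop on an object; the grip force is fixed at half the most. Time passes only in rows, so rows that repeat a pose let the fingers close. It gives the time, the measured TCP pose, the force, the opening and the grip force at its end, in the units of the state.
- robot.sense(): the state, without advancing time (a new reading comes with each control period).
- eyes.read_camera(name): name is "side" or "top" or "wrist"; returns (picture, depth): 420x560x3 uint8, red, green, blue; 420x560 float32, mm along the optical axis (not along the pixel's ray), 0 where there is no reading.
- eyes.camera_model(name): a dict with "fx", "fy", "cx", "cy" (pixels), "rvec" (rotation vector, rad) and "tvec" (3), from world to camera coordinates, as OpenCV has them. Camera axes: x right, y down, z forward; pixel columns grow to the right and rows downward; lengths in mm; the calibration is good to about 2 mm. The wrist camera is an equidistant fisheye: a pixel r from the principal point sees the ray r / f radians off the axis. A picture is of the moment at which its call begins: read the wrist's pose just before it. camera_model takes no time and is no camera call; for the wrist camera it gives the pose at the moment of the call.
- robot.sign_off(): hands the job in; it is judged then, once.
Trained networks look in the newest picture that a camera, given by its name, has taken for a name from the list of things; names that differ only in an ending like _2 or _b are one class to them, and where a whole thing is asked for, a point or a joint stands for the part that bears it (a point fixed in the world has none). Each returns a list of dicts, best first, with "score" (0 to 1); they miss things now and then, are a little off and sometimes report something else, mostly with a low value. They report only what shows in the picture. A call takes as long as a camera call. They do not tell look-alikes from the thing itself.
- finder.recognise(query, camera): "centre" ([x, y, z] in mm, in world coordinates, good to about 4 mm: the middle of the surface that is visible of it).
- finder.regions_of(query, camera): "pixels" (420x560 bool, what is visible of it).
The state is a dict: "t": time; "q": joint angles; "qvel": joint speeds; "effort": joint torques, N m; "eef_pos": TCP position; "eef_rot": TCP orientation; "ft_force": force on the tool from outside, world axes, zero at the start; "torque": the same for the moment, N m; "grip_width": opening from 0.0 (shut) to 1.0 (fully open); "finger_force": force on a finger pad.
Only numpy, scipy, OpenCV 4.12 (cv2) and the standard library are available. Lean on these libraries where they do the work, as an engineer would, in place of code of your own. Each camera call takes 0.05 s, during which the arm holds its last target. There are 200 camera calls.

## Working session

There is one attempt and no reset: what is moved stays moved. The work goes in short steps, Python scripts to look and compute and a tool call to move; the robot and the scene stay as the last step left them, time stands still between calls to the robot, and variables do not carry over. Pictures are saved under pics/ and viewed, at most 10 in all, crops included, and the job is handed in when it is done.

Besides the shell and the picture viewer there is one more tool, called after ">>>" by a JSON object that holds its "api" and its "payload", one argument or row to a line. drive_tool: Moves the arm, as the interface text tells. Its arguments: {"type":"object","properties":{"plan":{"type":"array","items":{"type":"array"}},"jaw":{"type":"number"}},"required":["plan"]}

```bash
mkdir -p pics
cat > h.py <<'E'
import numpy as np, cv2
from rig import robot, eyes, finder
def cloud(cam):
    im,d=eyes.read_camera(cam); m=eyes.camera_model(cam)
    R,_=cv2.Rodrigues(np.array(m["rvec"],float)); t=np.array(m["tvec"],float).ravel()
    v,u=np.mgrid[0:420,0:560]
    P=np.stack([(u-m["cx"])/m["fx"]*d,(v-m["cy"])/m["fy"]*d,d],-1)
    W=(P-t)@R; W[d==0]=np.nan
    return im,W
E
python3 - <<'E'
from h import *
ims=[]
for c in ("top","side"):
    im,W=cloud(c); np.save(c+".npy",W); cv2.imwrite(f"pics/{c}0.png",im[:,:,::-1])
    for n in ("carrier","dock","tube_rack","wash_bottle","tip_box"):
        for r in finder.recognise(n,c): print(c,n,round(r["score"],2),np.round(r["centre"]))
s=robot.sense();print(s["t"],s["eef_pos"],s["eef_rot"],robot.grasp_offset)
E
```

```text
top carrier 0.94 [561. -39. 191.]
top carrier 0.87 [ 515. -173.  145.]
top carrier 0.7 [ 526. -314.  115.]
top dock 0.79 [721. -11.  24.]
top dock 0.7 [ 797. -276.   21.]
top wash_bottle 0.73 [ 524. -314.  115.]
top tip_box 0.71 [502. 357.  84.]
side carrier 0.82 [562. -54. 132.]
side carrier 0.82 [ 496. -205.   84.]
side dock 0.9 [ 792. -268.   24.]
side dock 0.77 [731. -60.  26.]
side tube_rack 0.9 [684. 323.  40.]
side wash_bottle 0.89 [ 515. -342.  103.]
side tip_box 0.89 [493. 324.  72.]
0.6 [228.13052867 500.40451148 231.30692589] [-3.14151713e+00 -1.72532036e-05  2.71384324e+00] 18.700000000000003
```

View pics/top0.png

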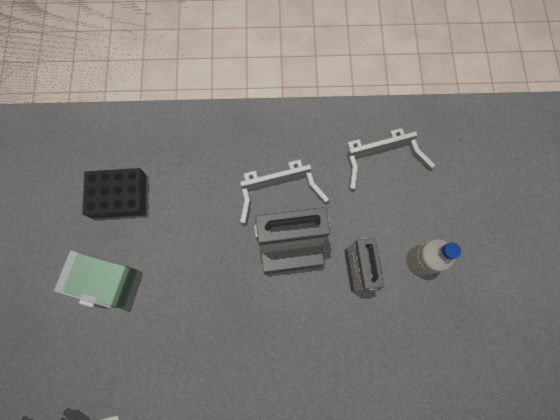

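View pics/side0.png

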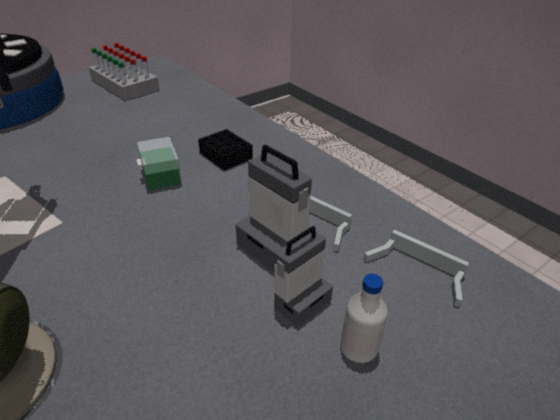

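The top view shows the large carrier at about (290,240), base rear at (293,262), and the left dock at (278,178). The smaller carrier is at (366,263) and the other dock at (385,145). The side view agrees. Next I fit the poses from depth.

```bash
cat >> h.py <<'E'
def rect(p):
    (c,s,a)=cv2.minAreaRect(p[:,:2].astype(np.float32)); b=cv2.boxPoints((c,s,a))
    e=[b[1]-b[0],b[2]-b[1]]; e=max(e,key=np.linalg.norm)  # long side ~ y
    if e[1]<0: e=-e
    return np.round(c,1),np.round(np.sort(s),1),round(float(np.degrees(np.arctan2(-e[0],e[1]))),2)
def sel(W,x,y,z):
    P=W.reshape(-1,3); return P[(P[:,0]>x[0])&(P[:,0]<x[1])&(P[:,1]>y[0])&(P[:,1]<y[1])&(P[:,2]>z[0])&(P[:,2]<z[1])]
def measure(W):
    for n,x,y,z in (("coltop",(450,760),(-160,80),(190,206)),("basetop",(430,760),(-150,60),(54,66)),("stop",(660,850),(-130,130),(34,46)),("guides",(600,850),(-130,130),(16,28))):
        p=sel(W,x,y,z)
        if len(p)>8: print(n,len(p),*rect(p),p.min(0).round(),p.max(0).round())
E
python3 - <<'E'
from h import *
W=np.load("top.npy"); measure(W)
p=sel(W,(600,850),(-130,130),(16,28))
h=np.zeros((50,60),int)
for a in p: h[int((a[0]-600)/5),int((a[1]+130)/5)]+=1
for r in h[::-1]: print("".join(".#"[min(v,1)] for v in r[::-1]))
p=sel(W,(600,850),(-130,130),(32,48))
k=np.polyfit(p[:,1],p[:,0],1);print(k,np.degrees(np.arctan(-k[0])))
for y0 in range(-120,120,10):
    q=p[(p[:,1]>=y0)&(p[:,1]<y0+10)]
    if len(q): print(y0,len(q),q[:,0].min().round(),q[:,0].max().round(),q[:,2].mean().round())
W=np.load("side.npy");print("side");measure(W)
E
```

```text
coltop 1623 [581.1 -37.9] [ 50.7 130. ] 5.67 [ 550. -104.  190.] [611.  28. 206.]
basetop 1213 [536.5 -42.3] [ 42.6 130.4] 4.95 [ 510. -108.   54.] [563.  24.  66.]
stop 395 [729.2 -12.7] [ 14.2 164.8] 13.06 [705. -94.  34.] [751.  67.  43.]
guides 492 [685.5 -22. ] [ 80.6 204.1] 13.04 [ 625. -128.   16.] [742.  69.  28.]
............................................................
............................................................
............................................................
............................................................
............................................................
............................................................
............................................................
............................................................
............................................................
............................................................
............................................................
............................................................
............................................
[... 2354 characters left out ...]
22 739.0 751.0 38.0
-80 28 737.0 749.0 38.0
-70 24 734.0 748.0 38.0
-60 24 732.0 744.0 39.0
-50 29 730.0 743.0 39.0
-40 25 727.0 740.0 39.0
-30 25 726.0 739.0 38.0
-20 28 723.0 737.0 38.0
-10 23 721.0 732.0 39.0
0 25 719.0 730.0 39.0
10 28 716.0 729.0 38.0
20 24 714.0 726.0 39.0
30 30 711.0 723.0 39.0
40 25 709.0 722.0 39.0
50 26 707.0 720.0 39.0
60 20 705.0 718.0 38.0
side
coltop 1080 [580.6 -40.5] [ 53.  130.8] 6.32 [ 549. -107.  190.] [612.  24. 206.]
basetop 900 [536.4 -40.4] [ 45.2 123.1] 4.73 [ 510. -103.   54.] [562.  21.  66.]
stop 213 [734.1 -39.9] [ 16.6 112.9] 14.14 [717. -95.  34.] [755.  16.  42.]
guides 297 [723.6 -70. ] [ 65.8 148.9] -20.45 [ 667. -130.   16.] [750.  11.  28.]
```

>>> {"api": "drive_tool", "payload": {
  "plan": [
    [[0.02, -0.045, 0], 3],
    [[0.035, -0.08, 0], 6],
    [[0.05, -0.115, 0], 9],
    [[0.065, -0.15, 0], 12],
    [[0.08, -0.19, 0], 15],
    [[0.095, -0.225, 0], 18],
    [[0.11, -0.26, 0], 21],
    [[0.125, -0.295, 0], 24],
    [[0.14, -0.33, 0], 27],
    [[0.155, -0.365, 0], 30],
    [[0.17, -0.4, 0], 30],
    [[0.185, -0.435, 0], 30],
    [[0.2, -0.47, 0], 30],
    [[0.21, -0.5, 0], 30],
    [[0.22, -0.52, 0], 30],
    [[0.227, -0.54, 0], 30],
    [[0.232, -0.549, 0], 30],
    [[0.232, -0.549, 0], 30],
    [[0.232, -0.549, 0], 30],
    [[0.232, -0.549, 0], 30]
  ],
  "jaw": 0
}}

```text
t: 2.27
eef_pos: [459.7, -47.5, 231.3]
eef_rot: [3.141, -0.0, -3.045]
ft_force: [-0.6, -0.1, 0.7]
grip_width: 1.001
finger_force: 0.0
```

>>> {"api": "drive_tool", "payload": {
  "plan": [
    [[0, -0.001, -0.02], 0],
    [[0, -0.001, -0.04], 0],
    [[0, -0.001, -0.06], 0],
    [[0, -0.001, -0.08], 0],
    [[0, -0.001, -0.1], 0],
    [[0, -0.001, -0.12], 0],
    [[0, -0.001, -0.14], 0],
    [[0, -0.001, -0.16], 0],
    [[0, -0.001, -0.175], 0],
    [[0, -0.001, -0.19], 0],
    [[0, -0.001, -0.2], 0],
    [[0, -0.001, -0.21], 0],
    [[0, -0.001, -0.217], 0],
    [[0, -0.001, -0.222], 0],
    [[0, -0.001, -0.225], 0],
    [[0, -0.001, -0.227], 0],
    [[0, -0.001, -0.227], 0],
    [[0, -0.001, -0.227], 0]
  ]
}}

```text
t: 3.77
eef_pos: [460.3, -49.6, 4.6]
eef_rot: [-3.141, 0.0, -3.046]
ft_force: [-0.3, 0.3, -0.8]
grip_width: 1.0
finger_force: 0.0
```

Run:
```python
from h import *
im,W=cloud("side"); cv2.imwrite("pics/side1.png",cv2.resize(im[120:360,140:420,::-1],(700,600)))
im,W=cloud("top"); measure(W)
```

```text
coltop 1622 [581.1 -37.8] [ 50.6 129.9] 5.67 [ 550. -104.  190.] [610.  28. 205.]
basetop 789 [505.9 -45.4] [105.5 130.2] 5.54 [ 448. -108.   55.] [563.  24.  66.]
stop 397 [728.8 -12.8] [ 12.6 164.7] 12.78 [705. -93.  34.] [752.  67.  44.]
guides 476 [685.1 -21.9] [ 80.7 204. ] 13.24 [ 624. -128.   16.] [743.  69.  28.]
```

View pics/side1.png

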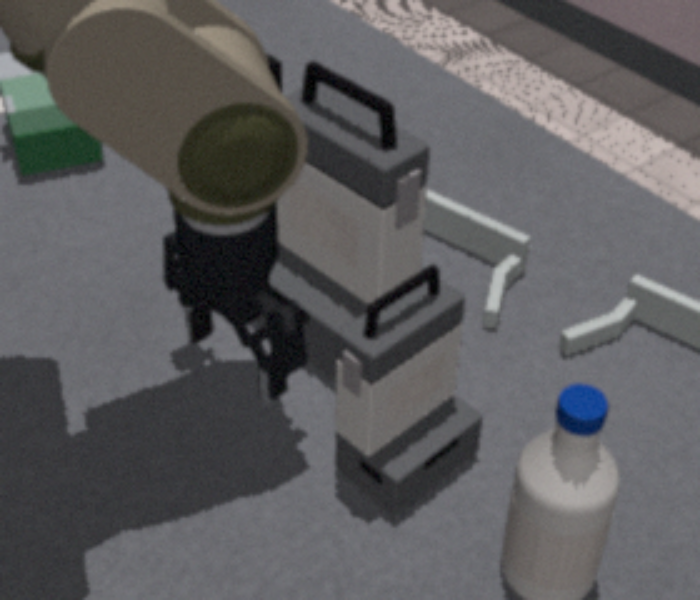

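The view shows the open fingers low behind the base, at about (280,340). Before pushing, I check how far the wrist overhangs towards the column.

Run:
```python
from h import *
a=np.radians(5.5); c,s=np.cos(a),np.sin(a)
for cam in ("side","top","wrist")[:2]:
    im,W=cloud(cam)
    P=W.reshape(-1,3); P=P[~np.isnan(P[:,0])]
    d=P[:,:2]-[460.3,-49.6]; u=d[:,0]*c+d[:,1]*s; v=-d[:,0]*s+d[:,1]*c
    for z in range(10,420,20):
        m=(P[:,2]>=z)&(P[:,2]<z+20)&(abs(v)<75)&(u>-120)&(u<(92 if z<236 else 150))
        m2=m&(u<(40 if z<60 else 90))
        if m.sum()>3: print(cam,z,m2.sum(),np.round(np.percentile(u[m2],[0,98,100])) if m2.sum() else "", np.round([v[m2].min(),v[m2].max()]) if m2.sum() else "")
```

```text
side 10 69 [-12.   8.   8.] [-57.  48.]
side 30 150 [-13.   9.  10.] [-59.  56.]
side 50 147 [-14.   9.  11.] [-75.  68.]
side 70 331 [-19.  10.  12.] [-75.  70.]
side 90 346 [-21.   9.  12.] [-74.  70.]
side 110 335 [-20.  10.  11.] [-71.  67.]
side 130 271 [-39.  18.  20.] [-39.  15.]
side 150 353 [-39.  19.  21.] [-40.  18.]
side 170 385 [-39.  23.  30.] [-39.  22.]
side 190 187 [-41.  10.  18.] [-41.  20.]
side 210 159 [-55.  -2.   2.] [-68. -40.]
side 230 390 [-71.   9.  11.] [-74. -30.]
side 250 683 [-87.  12.  62.] [-74.  20.]
side 270 966 [-102.   54.   60.] [-75.  33.]
side 290 1364 [-118.   43.   55.] [-71.  46.]
side 310 1172 [-120.   27.   37.] [-61.  58.]
side 330 1030 [-120.   10.   20.] [-51.  60.]
side 350 1011 [-120.   -8.    2.] [-43.  69.]
side 370 784 [-120.  -43.  -34.] [-32.  24.]
side 390 575 [-120.  -53.  -48.] [-9. 22.]
side 410 556 [-120.  -57.  -52.] [-7. 26.]
top 10 0  
top 30 0  
top 50 3 [-7.  6.  6.] [44. 52.]
top 70 7 [-11.  15.  15.] [41. 53.]
top 110 5 [-4.  3.  3.] [47. 50.]
top 230 5 [-11.  45.  45.] [26. 54.]
top 250 21 [-7. 66. 66.] [-64.  72.]
top 270 553 [-48.  60.  64.] [-71.  71.]
top 290 2840 [-49.  47.  58.] [-67.  64.]
top 310 391 [-49.  37.  40.] [-58.  55.]
top 330 405 [-49.  19.  22.] [-49.  66.]
top 350 1355 [-112.   -2.    4.] [-41.  74.]
top 370 1099 [-102.  -22.  -17.] [-30.  75.]
top 390 389 [-96. -40. -39.] [-4. 74.]
top 410 518 [-105.  -45.  -44.] [-3. 75.]
```

Run:
```python
from h import *
a=np.radians(5.5); c,s=np.cos(a),np.sin(a)
P=np.concatenate([cloud(k)[1].reshape(-1,3) for k in("side","top")]); P=P[~np.isnan(P[:,0])]
d=P[:,:2]-[460.3,-49.6]; u=d[:,0]*c+d[:,1]*s; v=-d[:,0]*s+d[:,1]*c
for u0 in range(0,80,5):
    m=(u>=u0)&(u<u0+5)&(abs(v)<80)&(P[:,2]>205)
    if m.any(): print(u0,m.sum(),np.percentile(P[m,2],[0,5]).round(1))
m=(u>-30)&(u<25)&(abs(v)<75)&(P[:,2]>4)
print("tip lowest z",np.sort(P[m,2])[:12].round(1))
```

```text
0 502 [230.7 248.1]
5 515 [235.7 255.7]
10 480 [246.  268.6]
15 375 [259.  279.5]
20 334 [221.1 280.7]
25 276 [226.2 279.5]
30 226 [232.4 281.6]
35 179 [240.2 278.4]
40 144 [244.3 276.4]
45 107 [249.3 275.1]
50 73 [260.7 274. ]
55 54 [261.9 267.7]
60 14 [263.4 266.8]
65 1 [267.6 267.6]
tip lowest z [16.  17.4 18.2 18.3 18.5 19.5 19.6 19.6 19.9 20.9 21.  21.4]
```

>>> {"api": "drive_tool", "payload": {
  "plan": [
    [[0.006, 0.0006, -0.003], 0],
    [[0.012, 0.0011, -0.006], 0],
    [[0.018, 0.0017, -0.008], 0],
    [[0.024, 0.0023, -0.008], 0],
    [[0.03, 0.0029, -0.008], 0],
    [[0.034, 0.0032, -0.008], 0],
    [[0.038, 0.0036, -0.008], 0],
    [[0.04, 0.0038, -0.008], 0],
    [[0.042, 0.004, -0.008], 0],
    [[0.044, 0.0042, -0.008], 0],
    [[0.046, 0.0044, -0.008], 0],
    [[0.048, 0.0046, -0.008], 0],
    [[0.05, 0.0048, -0.008], 0],
    [[0.052, 0.005, -0.008], 0],
    [[0.054, 0.0052, -0.008], 0],
    [[0.056, 0.0053, -0.008], 0],
    [[0.058, 0.0055, -0.008], 0],
    [[0.06, 0.0057, -0.008], 0]
  ]
}}

```text
t: 5.57
eef_pos: [518.7, -43.6, -3.9]
eef_rot: [3.141, -0.004, -3.046]
ft_force: [-6.1, -0.4, 2.8]
grip_width: 0.999
finger_force: 0.0
```

```bash
cat >> h.py <<'E'
def carrier():
    im,W=cloud("top"); p=sel(W,(500,780),(-160,80),(190,206)); C,s,a=rect(p)
    r=np.radians(a); o=C-20*np.array([np.cos(r),np.sin(r)])
    d=o-[679.5,-24.2]; k=np.radians(13)
    print("carrier",o.round(1),a,"size",s,"in dock",(d@[np.cos(k),np.sin(k)]).round(1),(d@[-np.sin(k),np.cos(k)]).round(1),round(a-13,1))
    q=robot.sense(); print(q["t"],np.round(q["eef_pos"],1),np.round(q["ft_force"],1))
    return im
E
python3 - <<'E'
from h import *
im=carrier()
E
```

```text
carrier [576.8 -38.1] 5.42 size [ 50.5 129.9] in dock -103.2 9.6 -7.6
5.6167 [519.1 -43.6  -3.9] [-5.2 -0.5 -0. ]
```

>>> {"api": "drive_tool", "payload": {
  "plan": [
    [[0.002, 0.0002, 0], 0],
    [[0.004, 0.0004, 0], 0],
    [[0.006, 0.0006, 0], 0],
    [[0.008, 0.0008, 0], 0],
    [[0.01, 0.001, 0], 0],
    [[0.012, 0.0011, 0], 0],
    [[0.014, 0.0013, 0], 0],
    [[0.016, 0.0015, 0], 0],
    [[0.018, 0.0017, 0], 0],
    [[0.02, 0.0019, 0], 0],
    [[0.022, 0.0021, 0], 0],
    [[0.024, 0.0023, 0], 0],
    [[0.026, 0.0025, 0], 0],
    [[0.028, 0.0027, 0], 0],
    [[0.03, 0.0029, 0], 0],
    [[0.032, 0.003, 0], 0],
    [[0.034, 0.0032, 0], 0],
    [[0.036, 0.0034, 0], 0],
    [[0.038, 0.0036, 0], 0],
    [[0.04, 0.0038, 0], 0]
  ]
}}

```text
t: 7.28
eef_pos: [558.8, -39.9, -4.0]
eef_rot: [3.141, -0.003, -3.046]
ft_force: [-5.7, -0.9, 2.3]
grip_width: 1.001
finger_force: 0.0
```

Run:
```python
from h import *
im=carrier()
C=np.array([0,0.])
# arc plan: origin moves along heading; TCP = origin - 58*heading
L=62.;a0=5.45;a1=13.
o=np.zeros(2);h=lambda a:np.array([np.cos(np.radians(a)),np.sin(np.radians(a))])
n=31
for i in range(1,n+1):
    a=a0+(a1-a0)*i/n; o=o+L/n*h(a-(a1-a0)/n/2)
    print(i,(o-58*h(a)+58*h(a0)).round(1),round(a-a0,2),end="; ")
```

```text
carrier [617.1 -34.2] 4.8 size [ 50.8 129.8] in dock -63.1 4.3 -8.2
7.3333 [559.2 -39.9  -3.9] [-4.1  0.  -0.7]
1 [ 2.  -0.1] 0.24; 2 [ 4.  -0.1] 0.49; 3 [ 6.  -0.1] 0.73; 4 [ 8.1 -0.2] 0.97; 5 [10.1 -0.2] 1.22; 6 [12.1 -0.2] 1.46; 7 [14.1 -0.2] 1.7; 8 [16.1 -0.2] 1.95; 9 [18.1 -0.2] 2.19; 10 [20.1 -0.1] 2.44; 11 [22.2 -0.1] 2.68; 12 [24.2 -0. ] 2.92; 13 [26.2  0. ] 3.17; 14 [28.2  0.1] 3.41; 15 [30.2  0.1] 3.65; 16 [32.2  0.2] 3.9; 17 [34.2  0.3] 4.14; 18 [36.3  0.4] 4.38; 19 [38.3  0.5] 4.63; 20 [40.3  0.6] 4.87; 21 [42.3  0.7] 5.11; 22 [44.3  0.9] 5.36; 23 [46.3  1. ] 5.6; 24 [48.3  1.1] 5.85; 25 [50.3  1.3] 6.09; 26 [52.3  1.5] 6.33; 27 [54.4  1.6] 6.58; 28 [56.4  1.8] 6.82; 29 [58.4  2. ] 7.06; 30 [60.4  2.2] 7.31; 31 [62.4  2.4] 7.55;
```

>>> {"api": "drive_tool", "payload": {
  "plan": [
    [[0.002, -0.0001, 0], 0.25],
    [[0.004, -0.0001, 0], 0.5],
    [[0.006, -0.0001, 0], 0.75],
    [[0.008, -0.0002, 0], 1.0],
    [[0.01, -0.0002, 0], 1.25],
    [[0.012, -0.0002, 0], 1.5],
    [[0.014, -0.0002, 0], 1.75],
    [[0.016, -0.0002, 0], 2.0],
    [[0.018, -0.0002, 0], 2.25],
    [[0.02, -0.0001, 0], 2.5],
    [[0.022, -0.0001, 0], 2.75],
    [[0.024, 0, 0], 3.0],
    [[0.026, 0, 0], 3.25],
    [[0.028, 0.0001, 0], 3.5],
    [[0.03, 0.0001, 0], 3.75],
    [[0.032, 0.0002, 0], 4.0],
    [[0.034, 0.0003, 0], 4.25],
    [[0.036, 0.0004, 0], 4.5],
    [[0.038, 0.0005, 0], 4.75],
    [[0.04, 0.0006, 0], 5.0]
  ]
}}

```text
t: 9.0
eef_pos: [599.0, -39.5, -4.0]
eef_rot: [3.141, -0.003, -2.959]
ft_force: [-5.7, -1.9, 1.0]
grip_width: 1.006
finger_force: 0.0
```

Run:
```python
from h import *
im=carrier(); cv2.imwrite("pics/top2.png",cv2.resize(im[140:300,190:400,::-1],(787,600)))
```

```text
carrier [656.3 -29. ] 9.84 size [ 50.3 129.9] in dock -23.7 0.5 -3.2
9.05 [599.4 -39.5  -4. ] [-3.5 -1.   0.3]
```

View pics/top2.png

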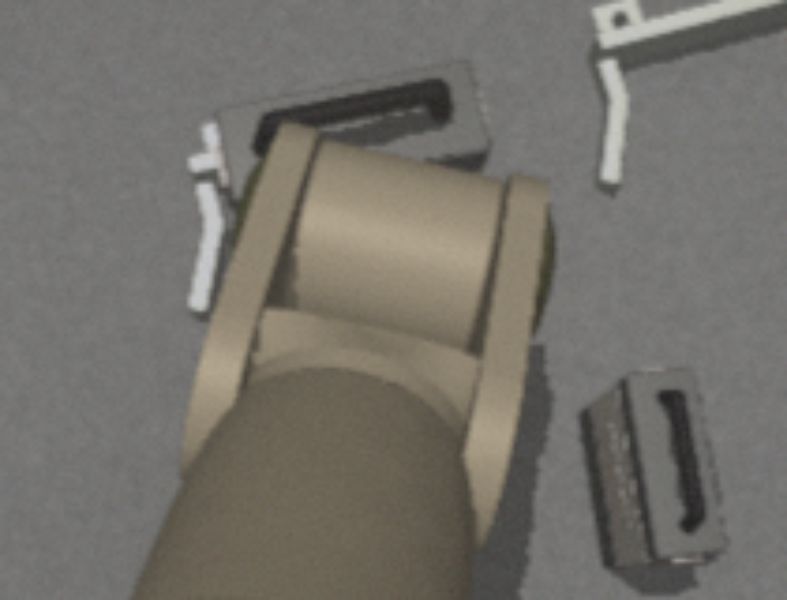

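The carrier is between the guides and nearly square, with its top at about (350,130) and the left guide at (205,230). Now the final advance to the stop.

>>> {"api": "drive_tool", "payload": {
  "plan": [
    [[0.002, 0, 0], 0.3],
    [[0.004, 0.0001, 0], 0.6],
    [[0.006, 0.0002, 0], 0.9],
    [[0.008, 0.0004, 0], 1.2],
    [[0.01, 0.0006, 0], 1.5],
    [[0.012, 0.0008, 0], 1.8],
    [[0.014, 0.001, 0], 2.1],
    [[0.016, 0.0013, 0], 2.5],
    [[0.0175, 0.0015, 0], 2.8],
    [[0.019, 0.0017, 0], 3.1],
    [[0.02, 0.0019, 0], 3.2],
    [[0.021, 0.0021, 0], 3.2],
    [[0.022, 0.0023, 0], 3.2]
  ]
}}

```text
t: 10.13
eef_pos: [621.9, -37.1, -3.8]
eef_rot: [3.141, -0.001, -2.903]
ft_force: [-4.2, -2.2, -0.8]
grip_width: 1.001
finger_force: 0.0
```

Run:
```python
from h import *
im=carrier()
```

```text
carrier [679.  -23.2] 13.19 size [ 50.1 129.6] in dock -0.2 1.1 0.2
10.1833 [622.1 -37.1  -3.8] [-5.3 -0.  -0.5]
```

>>> {"api": "drive_tool", "payload": {
  "plan": [
    [[0.0005, 0.0001, 0], 0],
    [[0.001, 0.0002, 0], 0],
    [[0.0015, 0.0003, 0], 0],
    [[0.0015, 0.0003, 0], 0]
  ]
}}

```text
t: 10.52
eef_pos: [622.7, -36.8, -3.9]
eef_rot: [3.141, -0.002, -2.903]
ft_force: [-8.2, -1.7, 1.1]
grip_width: 1.001
finger_force: 0.0
```

>>> {"api": "drive_tool", "payload": {
  "plan": [
    [[0.0005, 0.0001, 0], 0],
    [[0.001, 0.0002, 0], 0],
    [[0.001, 0.0002, 0], 0]
  ]
}}

```text
t: 10.77
eef_pos: [622.7, -36.6, -4.0]
eef_rot: [3.14, -0.005, -2.903]
ft_force: [-14.6, -2.4, 3.6]
grip_width: 1.0
finger_force: 0.0
```

Run:
```python
from h import *
im=carrier()
```

```text
carrier [679.4 -23. ] 12.84 size [ 49.5 130.4] in dock 0.2 1.1 -0.2
10.8167 [622.7 -36.6  -4. ] [-13.7  -2.    3.5]
```

Force rises without motion, so the carrier is home against the stop. Next I back straight off, then lift.

>>> {"api": "drive_tool", "payload": {
  "plan": [
    [[-0.002, -0.0005, 0], 0],
    [[-0.005, -0.001, 0], 0],
    [[-0.01, -0.0023, 0], 0],
    [[-0.02, -0.0046, 0], 0],
    [[-0.035, -0.008, 0], 0],
    [[-0.05, -0.0115, 0], 0],
    [[-0.065, -0.015, 0], 0],
    [[-0.08, -0.0185, 0], 0],
    [[-0.09, -0.021, 0.01], 0],
    [[-0.1, -0.023, 0.03], 0],
    [[-0.11, -0.025, 0.05], 0],
    [[-0.12, -0.028, 0.07], 0],
    [[-0.12, -0.028, 0.07], 0],
    [[-0.12, -0.028, 0.07], 0]
  ]
}}

```text
t: 11.98
eef_pos: [505.1, -64.9, 67.3]
eef_rot: [-3.14, 0.003, -2.903]
ft_force: [-0.2, -0.5, 0.1]
grip_width: 1.0
finger_force: 0.0
```

Run:
```python
from h import *
im=carrier(); im,W=cloud("top"); measure(W); im,_=cloud("side"); cv2.imwrite("pics/side3.png",im[:,:,::-1])
```

```text
carrier [679.2 -23.4] 13.5 size [ 50.8 130.1] in dock -0.2 0.9 0.5
12.0333 [505.  -64.7  66.4] [0.5 0.2 0.1]
coltop 1445 [596.4 -42.5] [130.1 259.9] -76.94 [467. -86. 190.] [737.  48. 206.]
basetop 1138 [659.2 -27.4] [ 52.  131.6] 12.12 [621. -96.  54.] [690.  42.  66.]
stop 37 [692.5  53.8] [13.8 54. ] -69.58 [668.  42.  35.] [717.  67.  45.]
guides 391 [671.6 -27.7] [ 90.2 201.3] 5.39 [ 621. -128.   16.] [724.  69.  28.]
```

View pics/side3.png

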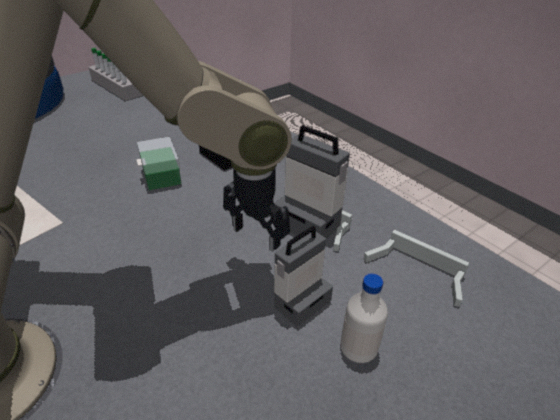

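The carrier stands upright in the dock at about (315,185). The gripper is clear of it, and the bystanders have not moved.

```bash
python3 -c "
from rig import robot
print(robot.sign_off())"
```

```text
the job is handed in; nothing more can be done
None
```

I pushed the carrier upright into the left dock until it met the back stop, measured it within about 1 mm and 0.5° of home, backed the gripper clear and handed the job in (no verdict was returned).

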